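Open the sliding stop of a jar rack

ROBOT

A 7-joint arm with a two-finger parallel gripper is mounted at the origin on a cart in front of the work surface, level with it; the furniture and walls round the work are solid. World frame = base frame: x ahead of the robot, y to its left, z up, the work surface at z = 0. Lengths are in mm, angles in rad, forces in N, time in s.
With the tool pointing down it reaches from about 425 to 975 mm from the base axis. Payload 16.7 kg.
Tool frame: the origin (TCP) lies at the very end of the fingers, on their centre line; the grasp point (between the pads) lies 19 mm behind it; z points along the fingers, y is the line along which they close (so a half turn about z gives the same grasp; the last joint's range is limited). The gripper opens to 85 mm and grips with 20 to 120 N. Pads are 22 mm wide; open, the fingers measure 114 mm over their backs; the gripper's body (76 mm by 85 mm) begins 54 mm behind the grasp point. The pads swing forward as they close: fully open they stand 13 mm farther back than shut.
Start: joints at [-1.254, 0.426, 0.074, 1.606, -0.034, 1.111, -0.067], TCP at [303.769, 602.744, 231.302] pointing down, gripper open.
Joint ranges: [-2.85, 2.85], [-0.5, 2.14], [-1.23, 1.37], [0.21, 2.46], [-1.02, 4.16], [0.16, 2.05], [-2.73, 2.73]. Speed limits (rad/s): [1.89, 1.89, 2.39, 2.39, 3.01, 3.01, 3.01].

INTERFACE

Orientations are given as a unit quaternion [x, y, z, w].
In Python, from plant import ctrl gives the robot as it stands. The module is installed in compiled form; this text tells all that it offers.
- The arm moves only by the tool play_rows, never from a script. Its argument "series" is a list that holds one entry, the list of rows, each a list of 7 numbers: the shift along the tool's x, y, z in m, then the turn, a rotation vector about the tool's x, y, z in degrees, then the finger opening in m, from 0 to 0.0854. In form: [[[dx, dy, dz, ax, ay, az, claw], ...]]. A call has 1 to 20 rows; each row is the pose to reach, as a shift and turn from the pose commanded when the call began, along the tool's axes at that moment; what a row does not reach only later rows make up. A row lasts 1/12 s, in which the tool goes at most 41.7 mm and 7.16 degrees, less where a joint would pass 70% of its speed; a pose out of reach is approached as far as the arm can. A call with a gripper value outside its range is refused whole. The fingers move at their own pace and stop on an object; "force" is the grip in N (left out, the last holds). Time passes only in rows, so rows that repeat a pose let the fingers close. It gives the time, the measured TCP pose, the force, the opening and the grip force at its end, in the units of the state.
- ctrl.state(): the state, without advancing time (a new reading comes with each control period).
- ctrl.capture(name): name is "scene" or "top"; returns a dict with "pixels" (420x560x3 uint8, red, green, blue), "fx", "fy", "cx", "cy" (pixels), "rvec" (rotation vector, rad) and "tvec" (3), from world to camera coordinates, as OpenCV has them. Camera axes: x right, y down, z forward; pixel columns grow to the right and rows downward; lengths in mm; the calibration is good to about 2 mm. A picture is of the moment at which its call begins. There is no depth.
- ctrl.hand_in(): hands the job in; it is judged then, once.
Trained networks look in a picture, given as the dict that the camera call returned (one of the last four; its "shot" number tells which), for a name from the list of things; names that differ only in an ending like _2 or _b are one class to them, and where a whole thing is asked for, a point or a joint stands for the part that bears it (a point fixed in the world has none). Each returns a list of dicts, best first, with "confidence" (0 to 1); they miss things now and then, are a little off and sometimes report something else, mostly with a low value. They report only what shows in the picture. A call takes as long as a camera call.
- ctrl.search_frame(name, picture): "position" ([x, y, z] in mm, in world coordinates, good to about 4 mm: the middle of the surface that is visible of it).
- ctrl.silhouettes(name, picture): "region" (420x560 bool, what is visible of it).
The state is a dict: "time_s": time; "qpos": joint angles; "dq": joint speeds; "joint_torque": joint torques, N m; "tool_pos": TCP position; "tcp_rot": TCP orientation; "force": force on the tool from outside, world axes, zero at the start; "torque": the same for the moment, N m; "grip_width": finger opening in mm; "grasp_force": force on a finger pad.
Only numpy, scipy, OpenCV 4.12 (cv2) and the standard library are available. Lean on these libraries where they do the work, as an engineer would, in place of code of your own. Each camera call takes 0.05 s, during which the arm holds its last target. There are 200 camera calls.

TASK

Open up the jar rack: press down the release pad on top of its sliding stop and, keeping it pressed, push the stop along its bar away from the two spice jars standing in the rack until it is fully back against the end block; then let go so that the pad springs up again. Only press and push with the fingertips, and leave the jars, the garlic and the lighter as they are.

Things in the scene. Friction and masses are not known exactly. Their poses are not given: they have to be found in the camera images.
- rack: Fixed wooden jar rack, board 110 (its x) x 332 (its y) x 12 mm high, origin at the centre of its underside, z up. Steel ratchet bar (14 mm wide, z 48 to 60 mm) along y at x = +35 mm, from a 78 mm high wall closing the -y end to an end block (34 mm wide, 78 mm high, y 154 to 166 mm). The jars stand at the -y end; the grey sliding stop rides on the bar between jars and end block.
- stop (a joint): Travel of the sliding stop along the bar towards rack +y (away from the jars), m: 0 nearest the jars, 0.126 fully back against the end block; starts at 0.004 to 0.04. A ratchet (6 mm teeth) blocks it towards +y unless the release pad is held at least 4 mm down; with the pad down it slides with about 1 N.
- release (a joint): How far the release pad is pressed down, in m: 0 up, 0.008 fully down. A spring of 4 N (up) to 8 N (fully down) returns it; the ratchet is free from about 0.004. It may read up to 0.0035 while the ratchet sits between teeth.
- pad_top (a point): Centre of the top of the black release pad on top of the stop, on the jar side of the lip. Pad 30 mm (rack x) x 36 mm (rack y); its top is 95 mm above the worktop when up, 87 mm fully down. The stop's body under it tops out at 78 mm, so a fingertip may overhang the pad; its +y edge is 4 mm from the lip. Moves with stop and pad.
- stop_lip (a point): Point on the -y (pad-side) face of the upright lip at the stop's +y end, 105 mm above the worktop; a fingertip on the pad can push against this face. Lip 32 mm wide, 10 mm thick, top at 113 mm. The stop's body is 32 mm wide (rack x) and 60 mm long; at its jar end, 50 to 56 mm before this face, a plate 92 mm wide and 76 mm high crosses the board. Moves with the stop.
- spice_jar_1: Loose spice jar with a yellow cap, 45 mm across, 100 mm tall, standing on the rack's board; origin at the centre of its underside. Leave alone.
- spice_jar_2: Loose spice jar with a white cap, 47 mm across, 98 mm tall, standing on the rack's board; origin at the centre of its underside. The two jars may swap places. Leave alone.
- cooker: Fixed electric pressure cooker to the right of the rack and behind it, about 376 mm wide over its side handles, 318 mm deep and 320 mm high, solid; origin at the centre of its underside. Only an obstacle: the arm must go round its front or over it.
- garlic: Loose garlic bulb, 56 mm, on the worktop behind the rack; origin at the centre of its underside. Leave alone.
- lighter: Loose lighter lying on the worktop in front of the rack, 24 x 78 x 12 mm; origin at the centre of its underside. Leave alone.

How it is judged (in metres and radians):
On the way, in this order (a step that is already met when the one before it is completed fails the run):
1. the release pad is pressed down while the stop is still near the jars (value of joint release above 0.004 m and value of joint stop below 0.055 m), for 0.1 s.
2. the stop is pushed back to the end block (value of joint stop above 0.119 m), for 0.1 s.
At the end, for the whole second after the job is handed in: The stop is at rest within 7 mm of the end block, the release pad is up again (within 2.5 mm), both jars stand upright within 20 mm of where they stood, and garlic and lighter are within 25 mm of where they lay (value of joint stop above 0.119 m and velocity of joint stop between -0.005 and 0.005 m/s and value of joint release below 0.0025 m and distance of each of spice_jar_1, spice_jar_2 from where it was at the start of the episode below 0.02 m and angle between each of spice_jar_1, spice_jar_2's own z axis and vertical below 0.15 rad and distance of each of garlic, lighter from where it was at the start of the episode below 0.025 m); the robot touches nothing.
It fails at once if a jar is lifted, shoved or tipped (z of any of spice_jar_1, spice_jar_2 in the frame of rack above 0.025 m or distance of any of spice_jar_1, spice_jar_2 from where it was at the start of the episode above 0.03 m or angle between any of spice_jar_1, spice_jar_2's own z axis and vertical above 0.3 rad).
It fails at once if the garlic or the lighter is lifted or shoved away (height (world z) of any of garlic, lighter above 0.025 m or distance of any of garlic, lighter from where it was at the start of the episode above 0.035 m).
It also fails if it takes over 35 s, if anything falls off the work surface, if the arm or the gripper's body presses on something with over 40 N, if the wrist force passes 120 N, or if a joint passes its speed limit or range.

## Working session

There is one attempt and no reset: what is moved stays moved. The work goes in short steps, Python scripts to look and compute and a tool call to move; the robot and the scene stay as the last step left them, time stands still between calls to the robot, and variables do not carry over. Pictures are saved under pics/ and viewed, at most 10 in all, crops included, and the job is handed in when it is done.

Besides the shell and the picture viewer there is one more tool, called after "Emit:" as a command line: name --argument value ..., lists and objects as JSON in quotes. play_rows: Moves the arm, as the interface text tells. Its arguments: {"type":"object","properties":{"series":{"type":"array","items":{"type":"array","items":{"type":"array","items":{"type":"number"}}}},"force":{"type":"number"}},"required":["series"]}

```bash
mkdir -p pics
python3 - <<'E'
from plant import ctrl
import cv2,numpy as np
s=ctrl.state();print(s['time_s'],s['tool_pos'],s['tcp_rot'],s['grip_width'])
ims=[]
for c in ['scene','top']:
    p=ctrl.capture(c);cv2.imwrite(f'pics/{c}0.png',p['pixels'][:,:,::-1])
    print(c,p['fx'],p['cx'],p['cy'],p['rvec'],p['tvec'])
    for n in ['rack','pad_top','stop_lip','spice_jar_1','spice_jar_2','cooker','garlic','lighter']:
        for d in ctrl.search_frame(n,p)[:2]: print(n,np.round(d['position']),round(d['confidence'],2))
E
```

```text
0.0 [303.60765758 602.39949352 230.60005433] [ 2.31306724e-01  9.72880659e-01 -6.40719657e-04 -1.08676097e-04] 85.41760728094272
scene 534.0962768167647 276.68391584801475 210.62681728779077 [ 1.92771631 -0.57546421  0.37147485] [-468.59514054  192.71542419 1052.06343358]
rack [434.   2.  48.] 0.56
pad_top [505. 158.  97.] 0.5
stop_lip [502. 149.  77.] 0.83
stop_lip [506. 158.  97.] 0.4
spice_jar_1 [424.  82. 109.] 0.74
spice_jar_1 [412.  21.  97.] 0.68
spice_jar_2 [424.  82. 109.] 0.74
spice_jar_2 [412.  21.  97.] 0.68
garlic [578. 161.  35.] 0.49
lighter [366.  94.  13.] 0.74
top 404.2682425112062 277.53165533467666 212.2014591757691 [ 2.17176594 -2.20267872  0.07762506] [6.94900599e-01 5.49578354e+02 9.72900891e+02]
rack [476. 163.  16.] 0.63
pad_top [508. 165.  92.] 0.77
stop_lip [503. 149.  77.] 0.75
stop_lip [477. 167.  16.] 0.44
spice_jar_1 [427.  31. 113.] 0.67
spice_jar_1 [437.  76. 109.] 0.65
spice_jar_2 [427.  31. 113.] 0.67
spice_jar_2 [437.  76. 109.] 0.65
garlic [589. 174.  41.] 0.72
lighter [375. 104.  10.] 0.51
```

View pics/scene0.png

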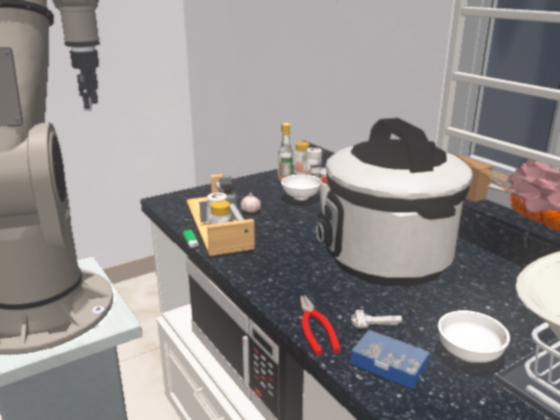

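View pics/top0.png

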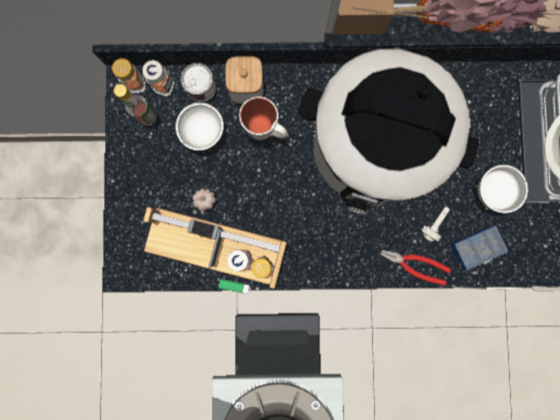

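The top picture shows the rack from (147,212) to (285,280), with its bar on the far side. The stop and pad are at about (203,229), the cross plate at (216,245), the end block at (150,214), the jars at (238,261) and (261,267), the garlic at (204,198) and the lighter at (233,286). I'll enlarge it to get the rack's direction and the pad more precisely.

Run:
```python
import cv2
i=cv2.imread('pics/top0.png')[190:300,140:295]
cv2.imwrite('pics/crop.png',cv2.resize(i,None,fx=5,fy=5,interpolation=cv2.INTER_CUBIC))
```

```text
(no output)
```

View pics/crop.png

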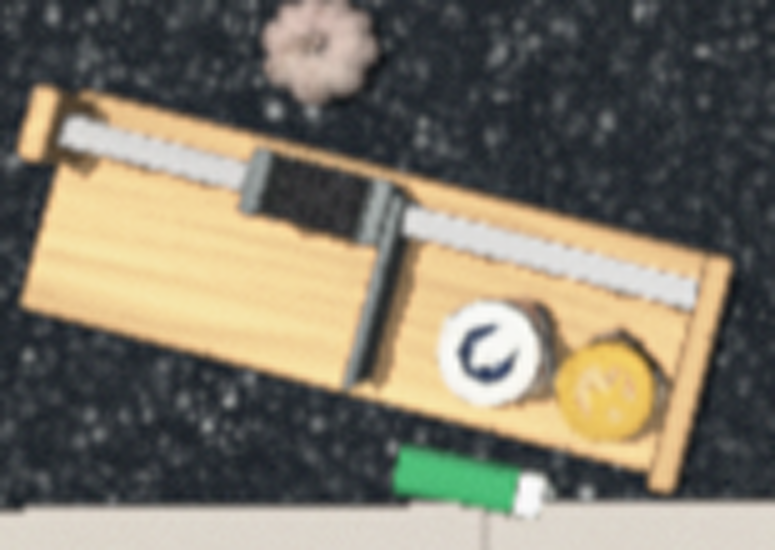

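```bash
cat > h.py <<'E'
from plant import ctrl
import numpy as np,cv2
from scipy.optimize import least_squares
from scipy.spatial.transform import Rotation as R
def fit(p,obs):
    K=np.array([[p['fx'],0,p['cx']],[0,p['fy'],p['cy']],[0,0,1]])
    def res(q,full=False):
        x,y,a,t=q; P=[]
        for (rx,ry,z,st),_ in obs:
            ry=ry+st*t; P.append([x+np.cos(a)*rx-np.sin(a)*ry,y+np.sin(a)*rx+np.cos(a)*ry,z])
        uv=cv2.projectPoints(np.array(P),p['rvec'],p['tvec'],K,None)[0][:,0]
        return (uv-np.array([o[1] for o in obs])).ravel()
    r=least_squares(res,[476,110,-.25,20],x_scale=[10,10,.1,10],loss='soft_l1'); return r.x,res(r.x)
E
python3 - <<'E'
from h import *
p=ctrl.capture('top')
c=lambda u,v:[140+(u+.5)/5-.5,190+(v+.5)/5-.5]
obs=[((52,166,78,0),c(33,86)),((18,166,78,0),c(20,158)),((52,154,78,0),c(62,92)),((18,154,78,0),c(48,164)),
((55,-166,78,0),c(732,262)),((-55,-166,78,0),c(676,492)),((-55,166,12,0),c(22,303)),
((35,-22,95,1),c(316,196)),((51,0,113,1),c(272,153)),((19,0,113,1),c(260,213))]
q,r=fit(p,obs);print(q,np.round(r.reshape(-1,2),1).tolist())
x,y,a,t=q
W=lambda rx,ry:np.array([x+np.cos(a)*rx-np.sin(a)*ry,y+np.sin(a)*rx+np.cos(a)*ry])
print('pad',W(35,t-22),'end pad',W(35,154-10-22),'travel',154-10-t)
s=ctrl.state();T=R.from_quat(s['tcp_rot']);d=np.r_[W(35,t-20),150]-s['tool_pos']
print('shift tool',T.inv().apply(d))
# target: tool y along rack y
M=np.array([[np.cos(a)*-1,-np.sin(a),0],[-np.sin(a),np.cos(a),0],[0,0,-1.]]).T
ry=np.array([-np.sin(a),np.cos(a),0]);z=np.array([0,0,-1.]);M=np.c_[np.cross(ry,z),ry,z]
print('turn deg',np.degrees((T.inv()*R.from_matrix(M)).as_rotvec()),s['tool_pos'])
E
```

```text
[ 4.68589496e+02  1.47479064e+02 -2.67231654e-01  4.56819172e+01] [[0.9, -0.2], [-0.5, -0.3], [0.1, -0.1], [-1.1, -0.2], [0.8, -0.5], [-0.1, 0.4], [-0.1, 0.7], [0.6, 0.2], [0.2, -0.9], [-1.2, 1.1]]
pad [508.60069501 161.07822277] end pad [534.56280066 255.90656493] travel 98.31808280605097
shift tool [-381.28978453 -300.22172298   81.32503737]
turn deg [-2.04471942e-03 -3.71772378e-04 -1.14419153e+01] [303.80019249 602.73069323 231.31530397]
```

Emit:
play_rows --series '[[[-0.04,-0.032,0,0,0,-4,0],[-0.08,-0.063,0,0,0,-8,0],[-0.12,-0.095,0,0,0,-11.4,0],[-0.16,-0.126,0,0,0,-11.4,0],[-0.2,-0.158,0,0,0,-11.4,0],[-0.24,-0.189,0,0,0,-11.4,0],[-0.28,-0.221,0,0,0,-11.4,0],[-0.31,-0.245,0,0,0,-11.4,0],[-0.34,-0.268,0,0,0,-11.4,0],[-0.36,-0.284,0,0,0,-11.4,0],[-0.381,-0.3,0.02,0,0,-11.4,0],[-0.381,-0.3,0.05,0,0,-11.4,0],[-0.381,-0.3,0.08,0,0,-11.4,0],[-0.381,-0.3,0.1,0,0,-11.4,0],[-0.381,-0.3,0.11,0,0,-11.4,0],[-0.381,-0.3,0.11,0,0,-11.4,0],[-0.381,-0.3,0.11,0,0,-11.4,0],[-0.381,-0.3,0.11,0,0,-11.4,0]]]'

```text
time_s: 2.45
tool_pos: [509.7, 164.1, 122.7]
tcp_rot: [0.133, 0.991, 0.001, 0.001]
force: [-0.4, -0.8, 0.1]
grip_width: 0.1
grasp_force: 0.0
```

Run:
```python
from h import *
s=ctrl.state();print(s['time_s'],s['tool_pos'],s['force'],s['grip_width'])
T=R.from_quat(s['tcp_rot']);print(T.as_matrix().round(3).tolist(),'err tool',T.inv().apply(np.array([508.6,161.1,95])-s['tool_pos']))
ims=[]
for c,u,v in [('scene',227,187),('top',203,225)]:
    p=ctrl.capture(c);im=p['pixels'][:,:,::-1]
    ims.append(cv2.resize(im[v-55:v+55,u-40:u+40],None,fx=5,fy=5,interpolation=cv2.INTER_CUBIC))
cv2.imwrite('pics/c2.png',np.hstack(ims)[:, :800])
```

```text
2.45 [509.68747119 164.09481538 122.72251887] [-0.37322085 -0.79941535  0.09182364] 0.10749081495304309
[[-0.965, 0.264, 0.002], [0.264, 0.965, 0.001], [-0.001, 0.001, -1.0]] err tool [ 0.29506683 -3.21268495 27.71788514]
```

View pics/c2.png

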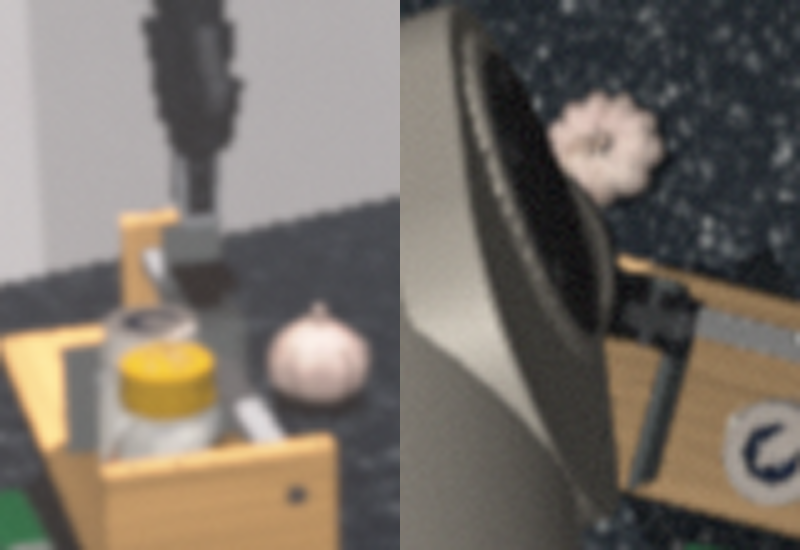

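The left half (scene camera) shows the closed fingertips just above the black pad, in front of the lip at about (190,250). I'll press down in small steps.

Emit:
play_rows --series '[[[0,-0.003,0.005,0,0,0,0],[0,-0.003,0.012,0,0,0,0],[0,-0.003,0.018,0,0,0,0],[0,-0.003,0.023,0,0,0,0],[0,-0.003,0.026,0,0,0,0],[0,-0.003,0.029,0,0,0,0],[0,-0.003,0.031,0,0,0,0],[0,-0.003,0.033,0,0,0,0],[0,-0.003,0.034,0,0,0,0],[0,-0.003,0.034,0,0,0,0],[0,-0.003,0.034,0,0,0,0]]]'

```text
time_s: 3.47
tool_pos: [508.1, 160.6, 87.4]
tcp_rot: [0.134, 0.991, 0.0, -0.0]
force: [-3.4, -0.0, 6.7]
grip_width: 0.5
grasp_force: 3.8
```

The pad is down: 6.7 N at z 87. Now I'll push along the bar.

Emit:
play_rows --series '[[[0,0.002,0.001,0,0,0,0],[0,0.005,0.001,0,0,0,0],[0,0.008,0.001,0,0,0,0],[0,0.011,0.001,0,0,0,0],[0,0.015,0.001,0,0,0,0],[0,0.02,0.001,0,0,0,0],[0,0.025,0.001,0,0,0,0],[0,0.03,0.001,0,0,0,0],[0,0.035,0.001,0,0,0,0],[0,0.04,0.001,0,0,0,0],[0,0.045,0.001,0,0,0,0],[0,0.05,0.001,0,0,0,0],[0,0.05,0.001,0,0,0,0]]]'

```text
time_s: 4.55
tool_pos: [521.9, 210.3, 86.9]
tcp_rot: [0.133, 0.991, 0.001, 0.0]
force: [-3.8, 2.1, 12.6]
grip_width: -0.1
grasp_force: 6.4
```

Emit:
play_rows --series '[[[0,0.005,0,0,0,0,0],[0,0.01,0,0,0,0,0],[0,0.015,0,0,0,0,0],[0,0.02,0,0,0,0,0],[0,0.025,0,0,0,0,0],[0,0.03,0,0,0,0,0],[0,0.035,0,0,0,0,0],[0,0.04,0,0,0,0,0],[0,0.044,0,0,0,0,0],[0,0.047,0,0,0,0,0],[0,0.049,0,0,0,0,0],[0,0.051,0,0,0,0,0],[0,0.051,0,0,0,0,0],[0,0.051,0,0,0,0,0]]]'

```text
time_s: 5.72
tool_pos: [534.9, 257.5, 86.8]
tcp_rot: [0.134, 0.991, -0.0, -0.0]
force: [-5.2, -4.2, 16.4]
grip_width: 0.2
grasp_force: 8.1
```

Emit:
play_rows --series '[[[0,0.003,0,0,0,0,0],[0,0.005,0,0,0,0,0],[0,0.007,0,0,0,0,0],[0,0.009,0,0,0,0,0],[0,0.011,0,0,0,0,0],[0,0.011,0,0,0,0,0],[0,0.011,0,0,0,0,0]]]'

```text
time_s: 6.3
tool_pos: [538.1, 266.0, 86.8]
tcp_rot: [0.134, 0.991, -0.001, -0.0]
force: [-5.9, -14.8, 20.8]
grip_width: 0.0
grasp_force: 12.4
```

The sideways force has risen to 15 N, so the stop is against the end block. I'll lift straight up, because backing off with the pad still down could drag the stop back.

Emit:
play_rows --series '[[[0,0,-0.004,0,0,0,0],[0,0,-0.01,0,0,0,0],[0,0,-0.02,0,0,0,0],[0,0,-0.035,0,0,0,0],[0,0,-0.06,0,0,0,0],[0,0.03,-0.09,0,0,0,0],[0.03,0.06,-0.12,0,0,0,0],[0.06,0.09,-0.14,0,0,0,0],[0.09,0.12,-0.14,0,0,0,0],[0.12,0.15,-0.14,0,0,0,0],[0.14,0.18,-0.14,0,0,0,0],[0.15,0.21,-0.14,0,0,0,0],[0.16,0.24,-0.14,0,0,0,0],[0.17,0.27,-0.14,0,0,0,0],[0.17,0.27,-0.14,0,0,0,0],[0.17,0.27,-0.14,0,0,0,0]]]'

```text
time_s: 7.63
tool_pos: [444.1, 575.7, 225.1]
tcp_rot: [0.132, 0.991, -0.0, -0.0]
force: [0.6, -0.7, -0.1]
grip_width: -0.3
grasp_force: 0.0
```

Run:
```python
from h import *
ims=[]
for c,u,v,w,h in [('scene',222,200,40,55),('top',205,240,78,55)]:
    p=ctrl.capture(c);im=p['pixels'][:,:,::-1]
    ims.append(cv2.resize(im[v-h:v+h,u-w:u+w],None,fx=3.3,fy=3.3,interpolation=cv2.INTER_CUBIC))
    for n in ['pad_top','spice_jar_1','garlic','lighter']:
        for d in ctrl.search_frame(n,p)[:2]: print(c,n,np.round(d['position']),round(d['confidence'],2))
cv2.imwrite('pics/c3.png',np.hstack(ims)[:, :800])
```

```text
scene pad_top [530. 254.  96.] 0.63
scene spice_jar_1 [413.  20.  99.] 0.77
scene spice_jar_1 [425.  83. 110.] 0.48
scene garlic [576. 159.  35.] 0.84
scene lighter [364.  92.  16.] 0.69
top pad_top [537. 260.  94.] 0.56
top spice_jar_1 [424.  31. 114.] 0.82
top spice_jar_1 [436.  78. 109.] 0.6
top garlic [591. 173.  39.] 0.88
top lighter [370. 102.  13.] 0.6
```

View pics/c3.png

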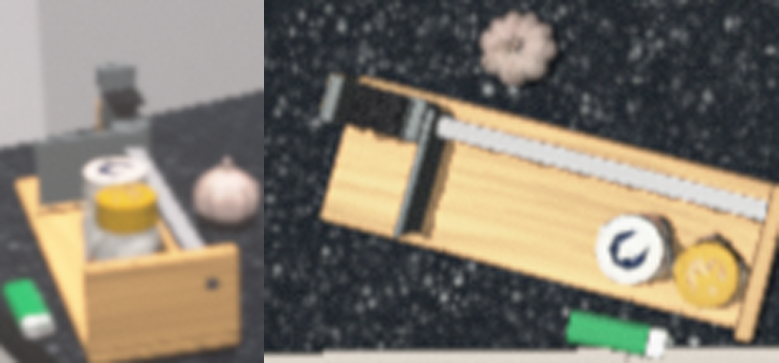

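The picture shows the lip over the end block at (335,98), the pad up at (370,107), and the jars, garlic and lighter where they were. The pad moved about 98 mm, matching the travel I had worked out.

```bash
python3 -c "
from plant import ctrl
print(ctrl.hand_in())"
```

```text
the job is handed in; nothing more can be done
None
```

I pushed the stop about 98 mm back against the end block and the pad looks sprung up again; jars, garlic and lighter appear unmoved in the pictures, and the job is handed in (no verdict was returned).

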